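Space and press a phone display in its bonding jig

TASK

Swing the toggle clamp over onto the display panel in the bonding jig so it cannot shift, then stand the white spacer fully down, upright and about midway across the panel, in the end gap that is wide enough for it. With the spacer standing there, swing the clamp fully back off the panel and press the panel down with the fingertips until its face is flush with the jig's side rails; finish while still holding it pressed, without letting go. The panel is glass, so press no harder than needed, and leave the loose things round about where they are.

Things in the scene. Friction and masses are not known exactly. Their poses are not given: they have to be found in the camera images.
- jig: Fixed aluminium jig plate, 165 (x, from -60 to +105) x 270 (y) x 12 mm. Origin at table level under the pocket's middle; z up, y along the pocket, +x towards the clamp (roughly away from the robot). Two side rails, inner faces at x = -40 and +40 mm, 150 mm long, tops 26 mm above the table; two end stops close the pocket. Floor of the end gaps: 12 mm above the table.
- bed (a joint): Sprung bed in the pocket that carries the panel, 60 x 120 mm. 0 = up (panel face 31 mm above the table, 5 mm proud of the side rails), 0.005 = fully down on its stop (panel face flush with the rails, 26 mm). In m. Begins to sink under about 2.5 N on the panel and is fully down at about 6.5 N.
- clamp (a joint): Clamp angle, rad. Rigid L: arm and, square to it, handle, on a level hinge along the jig's y. About 0 = clamped: arm level over the panel towards the jig's -x, handle straight up. Grows as the handle goes towards +x and the arm rises; 1.75 = fully back: arm up, leaning 10 degrees to +x, handle out to +x. Starts back; balances near 0.8 and falls by its weight either way; under 5 N moves it.
- clamp_pivot (a point): Clamp hinge, 65 mm along the jig's +x from its origin (y 0), 45 mm above the table, between two 7 mm steel ears (33 mm over both) whose tops are 54 mm above the table.
- clamp_pad (a point): Underside of the round rubber pad (18 mm across) under the clamp arm, 75 mm from the pivot; the arm is 12 x 12 mm and ends 84 mm from the pivot. Clamped, the pad rests on the panel 10 mm to the jig's -x of its centre.
- clamp_handle_top (a point): Free end of the clamp handle, 75 mm from the pivot; the handle is 12 to 14 mm thick and its black grip 20 mm wide.
- panel: Phone display panel, black with a grey glass face, 74 (x) x 150 (y) x 8 mm, lying loose on the sprung bed, its y along the pocket. Origin: centre of its underside, 23 mm above the table at the start.
- stop_slim: Slim end stop of the pocket: aluminium block, fixed, 64 (x) x 24 (y) x 20 mm, standing on the jig plate (top 32 mm above the table). Origin: centre of its underside; axes as the jig's. It may stand at either end (+y or -y); between it and the panel is the wide gap, 13 to 17 mm.
- stop_broad: Broad end stop at the other end: as the slim one but 44 mm along y; the gap between it and the panel is only 3 to 7 mm, too narrow for the spacer.
- spacer: White plastic spacer plate, 10 (x) x 36 (y) x 60 mm tall, upright, lowest 6 mm stepped in to 8 x 34 mm. Origin: centre of its underside. It belongs in the wide gap with its 10 mm across the gap (its x along the jig's y). It starts in the slot of the stand, its underside 6 mm above the table, and lifts straight out.
- stand: Grey spacer stand, fixed, foot 56 x 80 x 4 mm; slot 13 x 40 mm in a 20 x 64 mm block whose top is 20 mm above the table. Origin: centre of its underside; slot's long side along y. It stands to the left or to the right of the jig.
- jar: Bystander: amber jar with steel lid, 52 mm across, 50 mm tall, standing on the side of the jig away from the stand; origin at centre of underside.
- driver: Bystander: screwdriver, 150 mm long, lying right of the jig; its length along its x, origin at its middle on the underside.
- tweezers: Bystander: tweezers, 145 mm long and 8 mm high, lying left of the jig along x; origin at centre of underside.
- old_phone: Bystander: old phone, 74 x 150 x 9 mm, lying right of the jig; origin at centre of underside.
- squeeze: Bystander: white squeeze bottle, 56 mm across, 130 mm tall, beyond the jig; origin at centre of underside.
- battery: Bystander: phone battery, 55 x 85 x 6 mm, lying beyond the jig on the left; origin at centre of underside.
There are look-alikes about, which are no part of the job. What is shaped like the panel but pink is not meant.

How it is judged:
On the way, in this order (a step that is already met when the one before it is completed fails the run):
1. clamp arm over centre and resting on the panel (value of joint clamp below 0.12 rad and contact force between clamp and panel above 0.2 N), for 0.2 s.
2. with the clamp on the panel, spacer standing on the jig plate in the wide gap (all of step 1 and z of spacer in the frame of jig between 0.009 and 0.0155 m and x of spacer in the frame of jig between -0.02 and 0.02 m and horizontal distance between spacer and stop_slim below 0.033 m and horizontal distance between spacer and panel below 0.092 m and angle between spacer's own z axis and vertical below 0.15 rad), for 0.2 s.
3. clamp back over centre, off the panel, spacer still in the gap (z of spacer in the frame of jig between 0.009 and 0.0155 m and x of spacer in the frame of jig between -0.02 and 0.02 m and horizontal distance between spacer and stop_slim below 0.033 m and horizontal distance between spacer and panel below 0.092 m and angle between spacer's own z axis and vertical below 0.15 rad and value of joint clamp above 1.4 rad), for 0.2 s.
At the end, for the whole second after the job is handed in: Fingers hold the level panel down (over 2 N), bed sunk 3.8 mm or more of 5; clamp beyond 1.4 rad and off the panel; spacer upright (0.15 rad) in the wide gap, underside within 3.5 mm of the jig plate, within 20 mm of the pocket's centre line; panel and spacer at rest (all of step 3 and value of joint bed above 0.0038 m and contact force between the fingers and panel above 2 N and contact force between clamp and panel below 0.1 N and angle between panel's own z axis and vertical below 0.04 rad and linear speed of each of panel, spacer below 0.02 m/s); the arm keeps its last pose, push and grip.
It fails at once if the panel is pressed by the fingers with more than 40 N (contact force between the fingers and panel above 40 N).
It fails at once if a loose bystander is moved by more than 30 mm (distance of any of jar, driver, tweezers, old_phone, squeeze, battery from where it was at the start of the episode above 0.03 m).
It also fails if it takes over 72 s, if anything falls off the work surface, if the arm or the gripper's body presses on something with over 40 N, if the wrist force passes 120 N, or if a joint passes its speed limit or range.

ROBOT

A 6-joint arm with a two-finger parallel gripper is mounted at the origin on the work surface. World frame = base frame: x ahead of the robot, y to its left, z up, the work surface at z = 0. Lengths are in m, angles in rad, forces in N, time in s.
With the tool pointing down it reaches from about 0.35 to 0.725 m from the base axis. Payload 4.3 kg.
Tool frame: the origin (TCP) lies midway between the tips of the shut fingers; the grasp point (between the pads) lies 19 mm behind it; z points along the fingers, y is the line along which they close (so a half turn about z gives the same grasp; the last joint's range is limited). The gripper opens to 85 mm and grips with 20 to 120 N. Pads are 22 mm wide; open, the fingers measure 114 mm over their backs; the gripper's body (76 mm by 85 mm) begins 54 mm behind the grasp point. The pads swing forward as they close: fully open they stand 13 mm farther back than shut.
Start: joints at [1.153, 0.377, 0.081, 1.274, 0, 1.46], TCP at [0.174, 0.548, 0.231] pointing down, gripper open.
Joint ranges: [-2.72, 2.72], [-0.84, 1.66], [-1.02, 1.22], [-1.77, 2.12], [-1.37, 1.28], [-3.14, 3.14]. Speed limits (rad/s): [2.57, 2.57, 3.14, 3.14, 3.14, 3.14].

INTERFACE

Orientations are given as a unit quaternion [w, x, y, z].
In Python, from plant import manip gives the robot as it stands.
- The arm moves only by the tool drive_tool, never from a script. Its argument "rows" is a list of rows, each an object of numbers: "dx", "dy", "dz": the shift along the tool's x, y, z in m; "rx", "ry", "rz": the turn, a rotation vector about the tool's x, y, z in rad; "hand": the closure, from 0 (fully open) to 1 (shut). In form: [{"dx": .., "dy": .., "dz": .., "rx": .., "ry": .., "rz": .., "hand": ..}, ...]. A call has 1 to 20 rows; each row is the pose to reach, as a shift and turn from the pose commanded when the call began, along the tool's axes at that moment; what a row does not reach only later rows make up. A row lasts 1/8 s, in which the tool goes at most 62.5 mm and 10.7 degrees, less where a joint would pass 70% of its speed; a pose out of reach is approached as far as the arm can. A call with a gripper value outside its range is refused whole. The fingers move at their own pace and stop on an object; "squeeze" is the grip in N (left out, the last holds). Time passes only in rows, so rows that repeat a pose let the fingers close. It gives the time, the measured TCP pose, the force, the opening and the grip force at its end, in the units of the state.
- manip.read_state(): the state, without advancing time (a new reading comes with each control period).
- manip.read_camera(name): name is "scene" or "side" or "wrist"; returns the picture (384x512x3 uint8, red, green, blue); there is no depth.
- manip.calibration(name): a dict with "mtx" (3x3 intrinsics, pixels), "rvec" (rotation vector, rad) and "tvec" (3), from world to camera coordinates, as OpenCV has them. Camera axes: x right, y down, z forward; pixel columns grow to the right and rows downward; lengths in m; the calibration is good to about 2 mm. A picture is of the moment at which its call begins: read the wrist's pose just before it. calibration takes no time and is no camera call; for the wrist camera it gives the pose at the moment of the call.
- manip.hand_in(): hands the job in; it is judged then, once.
The state is a dict: "t": time; "joint_pos": joint angles; "dq": joint speeds; "joint_torque": joint torques, N m; "eef_pos": TCP position; "tool_rot": TCP orientation; "wrist_force": force on the tool from outside, world axes, zero at the start; "moment": the same for the moment, N m; "opening": opening from 0.0 (shut) to 1.0 (fully open); "grasp_force": force on a finger pad.
Only numpy, scipy, OpenCV 4.12 (cv2) and the standard library are available. Lean on these libraries where they do the work, as an engineer would, in place of code of your own. Each camera call takes 0.05 s, during which the arm holds its last target. There are 200 camera calls.

## Working session

There is one attempt and no reset: what is moved stays moved. The work goes in short steps, Python scripts to look and compute and a tool call to move; the robot and the scene stay as the last step left them, time stands still between calls to the robot, and variables do not carry over. Pictures are saved under pics/ and viewed, at most 10 in all, crops included, and the job is handed in when it is done.

Besides the shell and the picture viewer there is one more tool, called after "Call:" as name(argument=value, ...), one argument or row to a line, values as JSON. drive_tool: Moves the arm, as the interface text tells. Its arguments: {"type":"object","properties":{"rows":{"type":"array","items":{"type":"object","properties":{"dx":{"type":"number"},"dy":{"type":"number"},"dz":{"type":"number"},"rx":{"type":"number"},"ry":{"type":"number"},"rz":{"type":"number"},"hand":{"type":"number"}}}},"squeeze":{"type":"number"}},"required":["rows"]}

```bash
mkdir -p pics; python3 - <<'E'
from plant import manip
import cv2
s=manip.read_state();print({k:(s[k]) for k in s})
for n in("scene","side"):
    c=manip.calibration(n);print(n,c)
    cv2.imwrite(f"pics/{n}0.png",cv2.resize(manip.read_camera(n)[:,:,::-1],(800,600),interpolation=cv2.INTER_CUBIC))
E
```

```text
{'t': 0.0, 'joint_pos': array([1.15271261e+00, 3.78089812e-01, 7.96561789e-02, 1.27438559e+00,
       1.53501504e-05, 1.46050231e+00]), 'dq': array([-0.00013003, -0.00036972,  0.00206441, -0.0003842 ,  0.00084332,
        0.00019681]), 'joint_torque': array([ 1.11335205e-03, -4.63601840e+01,  2.69877756e+01,  2.07522983e-02,
        4.91737705e-05, -1.02731502e-05]), 'eef_pos': array([0.17392466, 0.54739805, 0.23035732]), 'tool_rot': array([-2.71524287e-04,  1.53288036e-01,  9.88181033e-01, -9.74350412e-04]), 'wrist_force': array([0.39435341, 0.76236356, 0.37144455]), 'moment': array([0.0345882 , 0.00966444, 0.02114966]), 'grasp_force': 0.0, 'opening': 0.9975883302311706}
scene {'mtx': array([[346.85878578,   0.        , 255.8803035 ],
       [  0.        , 346.85878578, 195.82186979],
       [  0.        ,   0.        ,   1.        ]]), 'rvec': array([ 1.9132645 ,  1.15178487, -0.63654556]), 'tvec': array([-0.30108434, -0.21526877,  1.39098593])}
side {'mtx': array([[388.12089069,   0.        , 261.19110426],
       [  0.        , 388.12089069, 190.29093835],
       [  0.        ,   0.        ,   1.        ]]), 'rvec': array([ 0.73324255, -2.67846343,  1.04576644]), 'tvec': array([0.50759592, 0.27226769, 0.81288053])}
```

View pics/scene0.png

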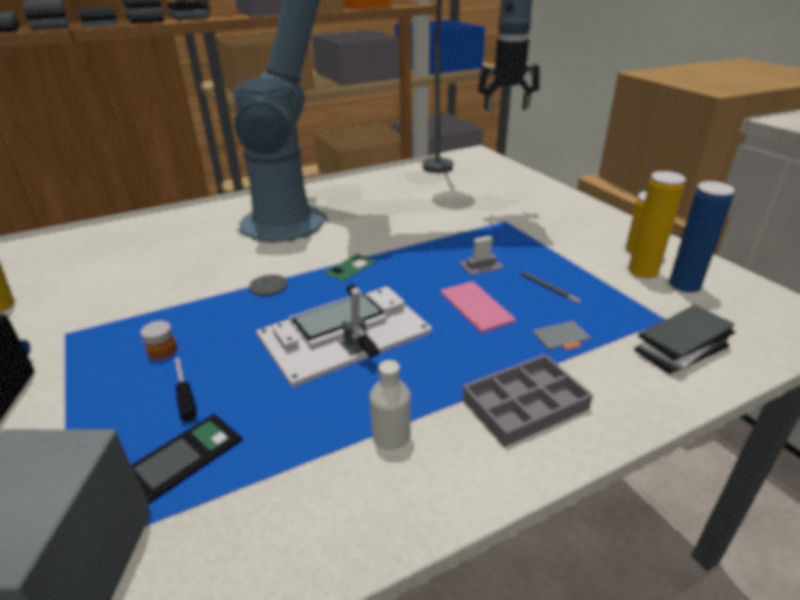

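View pics/side0.png

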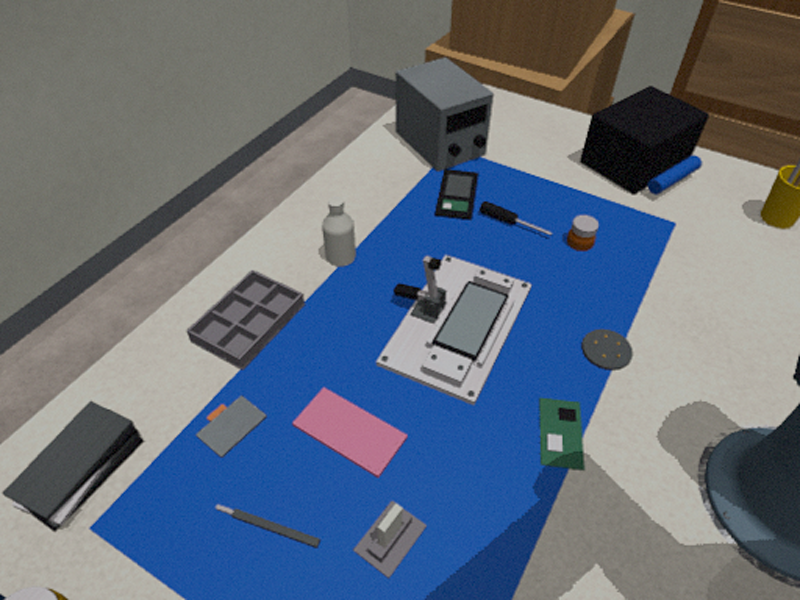

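The side view shows the jig with corners at about (447,256), (532,287), (473,401), (377,360). The clamp is back at (430,285), with its handle at (405,292). The slim stop is at the upper right end (495,280), the broad stop at (447,365), and the stand with the spacer at (390,535). I'll zoom in to pick points.

```bash
python3 - <<'E'
from plant import manip
import cv2,numpy as np
a=manip.read_camera("side")[:,:,::-1];b=manip.read_camera("scene")[:,:,::-1]
def c(im,x,y,w,h,s): return cv2.resize(im[y:y+h,x:x+w],(w*s,h*s),interpolation=cv2.INTER_CUBIC)
A=c(a,235,158,110,100,4); B=c(b,160,178,120,70,3); 
C=c(a,220,315,60,60,4); D=c(b,285,145,50,35,4)
o=np.zeros((600,800,3),np.uint8)
def put(i,x,y): o[y:y+i.shape[0],x:x+i.shape[1]]=i
put(A,0,0);put(B,440,0);put(C,440,215);put(D,0,405)
cv2.imwrite("pics/c1.png",o)
E
```

```text
(no output)
```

View pics/c1.png

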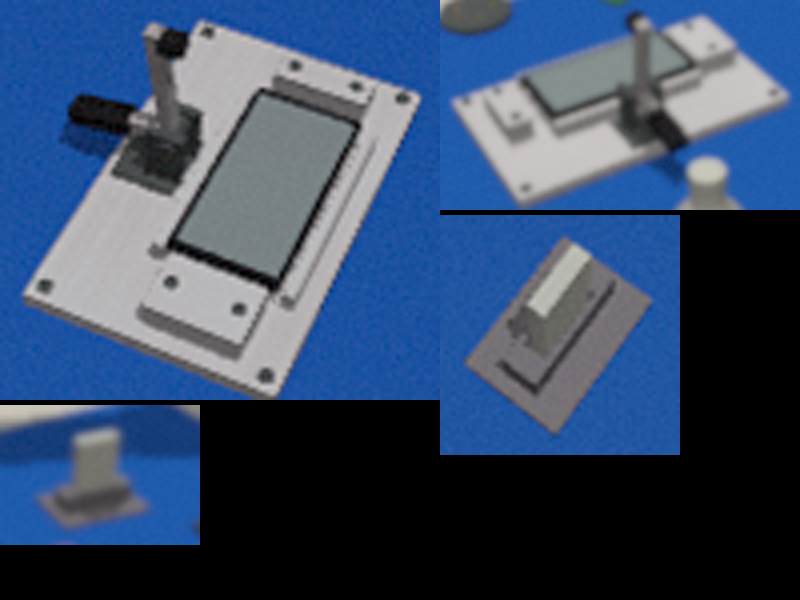

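```bash
cat > h.py <<'E'
from plant import manip
import cv2,numpy as np
from scipy.optimize import least_squares
from scipy.spatial.transform import Rotation as R
def proj(c,P): return cv2.projectPoints(np.array(P,float),c["rvec"],c["tvec"],c["mtx"],None)[0][:,0]
def place(p,P):
    P=np.array(P,float);c,s=np.cos(p[2]),np.sin(p[2])
    return np.c_[p[0]+c*P[:,0]-s*P[:,1],p[1]+s*P[:,0]+c*P[:,1],P[:,2]]
def fit(obs,p0):
    # obs: list of (calib, model pts, pixels)
    f=lambda p:np.concatenate([(proj(c,place(p,P))-px).ravel() for c,P,px in obs])
    r=least_squares(f,p0,loss="soft_l1");return r.x,r.fun.reshape(-1,2)
def crop(px,s,o): return (np.array(px,float)+.5)/s-.5+np.array(o)
def ray(c,px):
    Rm=cv2.Rodrigues(c["rvec"])[0];u=cv2.undistortPoints(np.array([[px]],float),c["mtx"],None)[0,0]
    return -Rm.T@c["tvec"].ravel(),Rm.T@np.array([u[0],u[1],1])
def onz(c,px,z):
    o,d=ray(c,px);return o+d*(z-o[2])/d[2]
E
python3 - <<'E'
from h import *
np.set_printoptions(precision=4,suppress=True)
S=manip.calibration("side");C=manip.calibration("scene")
sA=lambda p:crop(p,4,(235,158));sB=lambda p:crop(p,3,(160,178));sC=lambda p:crop(p,4,(220,315));sD=lambda p:crop(p,4,(285,145))
J=[(.105,.135,.012),(-.06,.135,.012),(-.06,-.135,.012),(.105,-.135,.012)]
Jp=fit([(S,J,sA([(23,294),(270,387),(420,96),(202,19)])),(C,[J[2],J[3],J[0],J[1]],sB([(12,103),(82,195),(350,97),(268,14)]))],[.45,0,0])
print("jig",Jp)
P=[(.037,-.075,.031),(-.037,-.075,.031),(-.037,.075,.031),(.037,.075,.031)]
print("panel",fit([(S,P,sA([(262,88),(360,125),(275,290),(170,247)])),(C,[P[1],P[0],P[3],P[2]],sB([(80,76),(116,115),(255,66),(215,35)]))],Jp[0]))
F=[(.028,.04,.004),(.028,-.04,.004),(-.028,-.04,.004),(-.028,.04,.004)]
print("stand",fit([(S,F,sC([(24,147),(128,21),(212,85),(116,218)])),(C,[F[1],F[0],F[2]][:2],sD([(38,92),(68,122)])[:2])],[.4,.3,0]))
W=[(.005,.018,.066),(.005,-.018,.066),(-.005,-.018,.066),(-.005,.018,.066)]
print("spacer",fit([(S,W,sC([(87,92),(135,30),(152,42),(105,105)]))],[.4,.3,0]))
for n,p in (("jar",(583,245)),("bottle",(340,260)),("jarlid",(585,222))): print(n,onz(S,np.array(p)/1.5625,.05 if n=="jarlid" else 0))
E
```

```text
jig (array([ 0.4981, -0.046 ,  0.0697]), array([[-1.0245, -0.3272],
       [ 0.1918,  2.6455],
       [ 0.0325,  0.0569],
       [-0.6693,  0.2104],
       [ 0.5689, -1.1652],
       [-0.8329,  1.1394],
       [-0.389 , -0.672 ],
       [-2.3455,  1.1682]]))
panel (array([ 0.4972, -0.0459,  0.0828]), array([[-1.2316, -0.2556],
       [ 0.5333, -0.4588],
       [ 1.0319, -0.2223],
       [-1.0875, -0.3084],
       [-0.1267, -0.2626],
       [-1.3746, -0.0635],
       [ 0.4894, -1.1751],
       [ 1.3215, -2.3457]]))
stand (array([ 0.4308,  0.3125, -0.1273]), array([[ 0.5262, -0.6506],
       [ 0.0521, -0.2776],
       [ 0.9152,  0.2699],
       [-0.1015,  0.0751],
       [ 5.7995,  7.1415],
       [19.6556, -4.7964]]))
spacer (array([ 0.4306,  0.3141, -0.0979]), array([[ 0.1867, -0.1051],
       [-0.1131,  0.1075],
       [-0.0916,  0.1552],
       [ 0.0147, -0.1386]]))
jar [ 0.4045 -0.3431  0.    ]
bottle [ 0.7738 -0.0716  0.    ]
jarlid [ 0.4139 -0.3468  0.05  ]
```

The side crop gives the jig at about (0.498, -0.046) with yaw about 0.075. The slim stop and wide gap are at its -y end. The stand and spacer are at about (0.431, 0.313) with yaw about -0.11. Next I'll write a move helper and fly over the jig for a wrist look.

```bash
cat >> h.py <<'E'
np.set_printoptions(precision=4,suppress=True)
def rowto(pos,yang,s=None):
    "shift and turn from the present pose to TCP pos, tool down, tool y at world angle yang (deg)"
    s=s or manip.read_state();w,x,y,z=s["tool_rot"];R0=R.from_quat([x,y,z,w])
    a=np.radians(yang);yy=np.array([np.cos(a),np.sin(a),0]);zz=np.array([0,0,-1.]);xx=np.cross(yy,zz)
    R1=R.from_matrix(np.c_[xx,yy,zz]);d=R0.inv().apply(np.array(pos)-s["eef_pos"]);r=(R0.inv()*R1).as_rotvec()
    print("d",d.round(4),"r",r.round(4))
E
python3 - <<'E'
from h import *
rowto((.47,-.06,.30),94.3)
c=manip.calibration("wrist");o=ray(c,(256,192));print(c["mtx"],o,manip.read_state()["eef_pos"])
E
```

```text
d [-0.4661 -0.4895 -0.0687] r [-0.0012 -0.0003 -0.3829]
[[296.697    0.     255.4095]
 [  0.     296.697  195.081 ]
 [  0.       0.       1.    ]] (array([0.0946, 0.5732, 0.3742]), array([ 0.2977, -0.0931, -0.9502])) [0.1741 0.5476 0.2307]
```

Call:
drive_tool(
  rows=[
    {"dx": -0.05,"dy": -0.055,"dz": -0.03,"rz": -0.04},
    {"dx": -0.1,"dy": -0.105,"dz": -0.03,"rz": -0.08},
    {"dx": -0.14,"dy": -0.15,"dz": -0.03,"rz": -0.12},
    {"dx": -0.18,"dy": -0.19,"dz": -0.03,"rz": -0.16},
    {"dx": -0.22,"dy": -0.235,"dz": -0.03,"rz": -0.2},
    {"dx": -0.26,"dy": -0.275,"dz": -0.03,"rz": -0.24},
    {"dx": -0.3,"dy": -0.315,"dz": -0.03,"rz": -0.28},
    {"dx": -0.34,"dy": -0.36,"dz": -0.03,"rz": -0.32},
    {"dx": -0.38,"dy": -0.4,"dz": -0.03,"rz": -0.36},
    {"dx": -0.42,"dy": -0.44,"dz": -0.03,"rz": -0.383,"hand": 1},
    {"dx": -0.466,"dy": -0.49,"dz": -0.03,"rz": -0.383,"hand": 1},
    {"dx": -0.466,"dy": -0.49,"dz": -0.03,"rz": -0.383,"hand": 1},
    {"dx": -0.466,"dy": -0.49,"dz": -0.03,"rz": -0.383,"hand": 1},
    {"dx": -0.466,"dy": -0.49,"dz": -0.03,"rz": -0.383,"hand": 1},
  ],
)

```text
schema error: expected keys dx, dy, dz, rx, ry, rz, hand
```

```bash
python3 - <<'E'
from h import *
import pickle
s=manip.read_state();print(s["eef_pos"],s["joint_pos"],s["wrist_force"],s["t"])
c=manip.calibration("wrist");im=manip.read_camera("wrist")[:,:,::-1]
pickle.dump((c,im),open("w1.pkl","wb"))
cv2.imwrite("pics/w1.png",cv2.resize(im,(800,600),interpolation=cv2.INTER_CUBIC))
E
```

```text
[0.1741 0.5476 0.2307] [ 1.1527  0.3778  0.0802  1.2744 -0.      1.4605] [ 0.1375 -0.3986 -0.079 ] 0.2
```

View pics/w1.png

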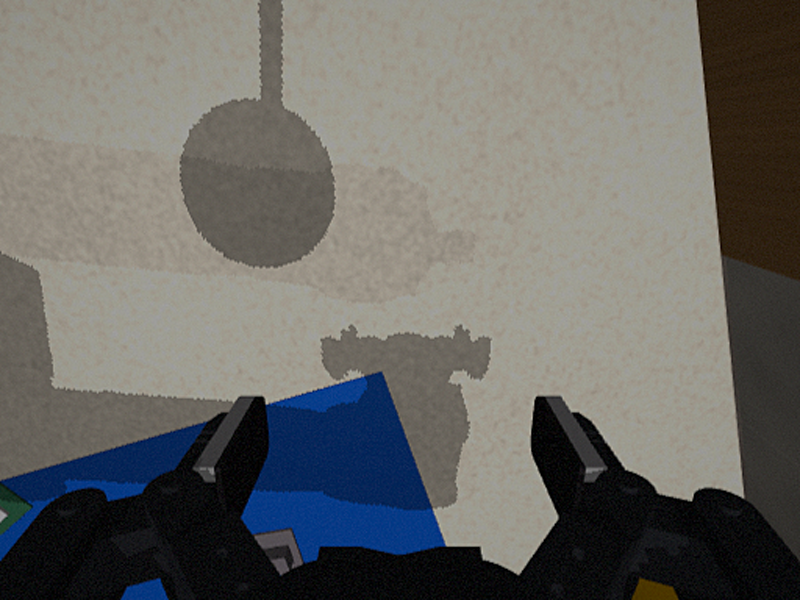

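The first call was refused because every row needs all the keys, so nothing moved. The wrist view shows only mat and table, with the stand's edge at (285,550). I'll resend with full rows, ending slightly further ahead because the wrist camera sits on the robot side.

Call:
drive_tool(
  rows=[
    {"dx": -0.05,"dy": -0.04,"dz": -0.03,"rx": 0,"ry": 0,"rz": -0.04,"hand": 1},
    {"dx": -0.095,"dy": -0.075,"dz": -0.03,"rx": 0,"ry": 0,"rz": -0.08,"hand": 1},
    {"dx": -0.14,"dy": -0.11,"dz": -0.03,"rx": 0,"ry": 0,"rz": -0.12,"hand": 1},
    {"dx": -0.185,"dy": -0.145,"dz": -0.03,"rx": 0,"ry": 0,"rz": -0.16,"hand": 1},
    {"dx": -0.23,"dy": -0.18,"dz": -0.03,"rx": 0,"ry": 0,"rz": -0.2,"hand": 1},
    {"dx": -0.275,"dy": -0.215,"dz": -0.03,"rx": 0,"ry": 0,"rz": -0.24,"hand": 1},
    {"dx": -0.32,"dy": -0.25,"dz": -0.03,"rx": 0,"ry": 0,"rz": -0.28,"hand": 1},
    {"dx": -0.365,"dy": -0.285,"dz": -0.03,"rx": 0,"ry": 0,"rz": -0.32,"hand": 1},
    {"dx": -0.41,"dy": -0.32,"dz": -0.03,"rx": 0,"ry": 0,"rz": -0.36,"hand": 1},
    {"dx": -0.455,"dy": -0.355,"dz": -0.03,"rx": 0,"ry": 0,"rz": -0.38,"hand": 1},
    {"dx": -0.5,"dy": -0.39,"dz": -0.03,"rx": 0,"ry": 0,"rz": -0.38,"hand": 1},
    {"dx": -0.535,"dy": -0.42,"dz": -0.03,"rx": 0,"ry": 0,"rz": -0.38,"hand": 1},
    {"dx": -0.567,"dy": -0.447,"dz": -0.03,"rx": 0,"ry": 0,"rz": -0.38,"hand": 1},
    {"dx": -0.567,"dy": -0.447,"dz": -0.03,"rx": 0,"ry": 0,"rz": -0.38,"hand": 1},
    {"dx": -0.567,"dy": -0.447,"dz": -0.03,"rx": 0,"ry": 0,"rz": -0.38,"hand": 1},
    {"dx": -0.567,"dy": -0.447,"dz": -0.03,"rx": 0,"ry": 0,"rz": -0.38,"hand": 1},
  ],
)

```text
t: 2.25
eef_pos: [0.5786, -0.0487, 0.2615]
tool_rot: [-0.0, -0.037, 0.999, 0.0]
wrist_force: [1.0, -0.0, 0.7]
opening: 0.001
grasp_force: 0.0
```

```bash
python3 - <<'E'
from h import *
import pickle
s=manip.read_state();print(s["eef_pos"],s["joint_pos"],s["wrist_force"],s["t"])
c=manip.calibration("wrist");im=manip.read_camera("wrist")[:,:,::-1]
pickle.dump((c,im),open("w1.pkl","wb"))
cv2.imwrite("pics/w2.png",cv2.resize(im,(800,600),interpolation=cv2.INTER_CUBIC))
rowto((.640,-.036,.2),94.3)
E
```

```text
[ 0.5786 -0.0487  0.2615] [-0.1934  0.3851  0.17    1.3559  0.0003 -0.2669] [ 1.0119 -0.0227  0.714 ] 2.25
d [-0.0621  0.0081  0.0616] r [ 0.0002  0.0001 -0.0013]
```

View pics/w2.png

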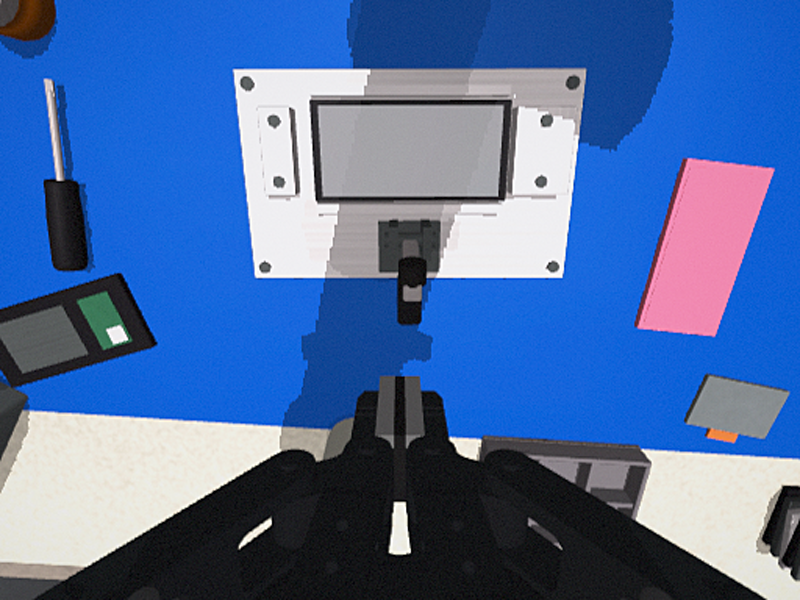

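The wrist view shows the jig corners at (235,69), (587,69), (563,277) and (254,277), and the panel face at (311–511, 100–200). The slim stop is on the left (258–296, 107–195), with the wide gap beside it. The clamp arm stands up at (412,270). Now I'll fit the poses from these points.

```bash
python3 - <<'E'
from h import *
import pickle
c,im=pickle.load(open("w1.pkl","rb"))
q=lambda p:crop(p,1.5625,(0,0))
J=[(-.06,-.135,.012),(-.06,.135,.012),(.105,.135,.012),(.105,-.135,.012)]
j,r=fit([(c,J,q([(235,69),(587,69),(563,277),(254,277)]))],[.498,-.046,.075]);print("jig",j,r.ravel())
P=[(-.037,-.075,.031),(-.037,.075,.031),(.037,.075,.031),(.037,-.075,.031)]
p,r=fit([(c,P,q([(311,99),(512,99),(507,201),(316,201)]))],j);print("panel",p,r.ravel())
T=[(-.032,-.012,.032),(-.032,.012,.032),(.032,.012,.032),(.032,-.012,.032)]
t,r=fit([(c,T,q([(258,107),(292,107),(296,195),(266,195)]))],[.5,-.14,.075]);print("slim",t,r.ravel())
cs,sn=np.cos(j[2]),np.sin(j[2]);Ri=np.array([[cs,sn],[-sn,cs]])
print("in jig: panel",Ri@(p[:2]-j[:2]),"slim",Ri@(t[:2]-j[:2]))
print("arm tip px",proj(c,place(j,[(.080,0,.128)]))*1.5625)
E
```

```text
jig [ 0.4978 -0.0454  0.0732] [-0.8795 -0.3879  0.3253 -0.0769 -0.1613  0.4208  0.6824  0.2624]
panel [ 0.4978 -0.0447  0.0754] [-0.3078  0.1086  0.7586 -0.038  -0.7027 -0.1094  0.2508  0.0423]
slim [ 0.5058 -0.1463  0.0634] [ 0.4584 -0.2103 -0.5675  0.0348  0.2232  0.2023 -0.1378 -0.0126]
in jig: panel [0.     0.0007] slim [ 0.0005 -0.1012]
arm tip px [[412.8349 287.9412]]
```

Jig: (0.498, -0.0455), yaw 0.074 (4.2°). The gap runs from jig y = -89 to -74, so its middle is -81.7 mm. The tool axes now match the jig (tool x = -jig x, tool y = jig y), so I'll go behind the clamp arm and swing it over.

Call:
drive_tool(
  rows=[
    {"dx": -0.045,"dy": 0.009,"dz": 0,"rx": 0,"ry": 0,"rz": 0,"hand": 1},
    {"dx": -0.045,"dy": 0.009,"dz": 0.03,"rx": 0,"ry": 0,"rz": 0,"hand": 1},
    {"dx": -0.045,"dy": 0.009,"dz": 0.08,"rx": 0,"ry": 0,"rz": 0,"hand": 1},
    {"dx": -0.045,"dy": 0.009,"dz": 0.13,"rx": 0,"ry": 0,"rz": 0,"hand": 1},
    {"dx": -0.045,"dy": 0.009,"dz": 0.16,"rx": 0,"ry": 0,"rz": 0,"hand": 1},
    {"dx": -0.035,"dy": 0.009,"dz": 0.16,"rx": 0,"ry": 0,"rz": 0,"hand": 1},
    {"dx": -0.025,"dy": 0.009,"dz": 0.16,"rx": 0,"ry": 0,"rz": 0,"hand": 1},
    {"dx": -0.015,"dy": 0.009,"dz": 0.16,"rx": 0,"ry": 0,"rz": 0,"hand": 1},
    {"dx": -0.005,"dy": 0.009,"dz": 0.16,"rx": 0,"ry": 0,"rz": 0,"hand": 1},
    {"dx": 0.005,"dy": 0.009,"dz": 0.16,"rx": 0,"ry": 0,"rz": 0,"hand": 1},
    {"dx": 0.015,"dy": 0.009,"dz": 0.163,"rx": 0,"ry": 0,"rz": 0,"hand": 1},
    {"dx": 0.025,"dy": 0.009,"dz": 0.167,"rx": 0,"ry": 0,"rz": 0,"hand": 1},
    {"dx": 0.035,"dy": 0.009,"dz": 0.171,"rx": 0,"ry": 0,"rz": 0,"hand": 1},
    {"dx": 0.045,"dy": 0.009,"dz": 0.176,"rx": 0,"ry": 0,"rz": 0,"hand": 1},
    {"dx": 0.053,"dy": 0.009,"dz": 0.18,"rx": 0,"ry": 0,"rz": 0,"hand": 1},
    {"dx": 0.055,"dy": 0.009,"dz": 0.18,"rx": 0,"ry": 0,"rz": 0,"hand": 1},
    {"dx": 0.055,"dy": 0.009,"dz": 0.18,"rx": 0,"ry": 0,"rz": 0,"hand": 1},
    {"dx": 0.055,"dy": 0.009,"dz": 0.1,"rx": 0,"ry": 0,"rz": 0,"hand": 1},
    {"dx": 0.055,"dy": 0.009,"dz": 0.05,"rx": 0,"ry": 0,"rz": 0,"hand": 0.3},
    {"dx": 0.055,"dy": 0.009,"dz": 0.05,"rx": 0,"ry": 0,"rz": 0,"hand": 0.3},
  ],
)

```text
t: 4.8
eef_pos: [0.5276, -0.0454, 0.2169]
tool_rot: [0.005, -0.036, 0.999, -0.001]
wrist_force: [0.7, 0.6, 0.4]
opening: 0.415
grasp_force: 0.0
```

```bash
python3 - <<'E'
from h import *
s=manip.read_state();print(s["eef_pos"],s["wrist_force"],s["t"])
a=manip.read_camera("side")[:,:,::-1]
A=cv2.resize(a[140:260,225:385],(480,360),interpolation=cv2.INTER_CUBIC);C=cv2.resize(a[310:380,210:280],(280,280),interpolation=cv2.INTER_CUBIC)
o=np.zeros((360,760,3),np.uint8);o[:,:480]=A;o[:280,480:]=C
cv2.imwrite("pics/s1.png",o)
rowto((.4307,.313,.14),180-6.4);rowto((.4307,.313,.14),-6.4)
E
```

```text
[ 0.5276 -0.0454  0.2169] [0.6926 0.5504 0.3798] 4.8
d [0.07   0.3643 0.0736] r [-0.0065  0.0046 -1.3867]
d [0.07   0.3643 0.0736] r [0.0049 0.0068 1.7549]
```

View pics/s1.png

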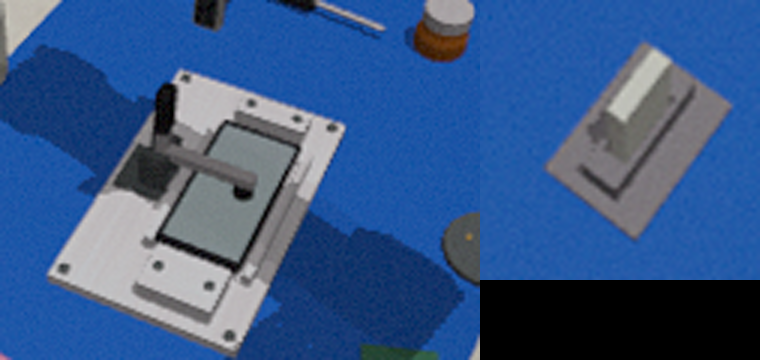

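The clamp arm now lies on the panel, pad at (243,192), handle upright at (165,115). Next, go above the stand with the fingers across the spacer's 10 mm side.

Call:
drive_tool(
  rows=[
    {"dx": 0.01,"dy": 0.045,"dz": 0,"rx": 0,"ry": 0,"rz": -0.15,"hand": 0.4},
    {"dx": 0.018,"dy": 0.09,"dz": 0,"rx": 0,"ry": 0,"rz": -0.3,"hand": 0.4},
    {"dx": 0.026,"dy": 0.135,"dz": 0,"rx": 0,"ry": 0,"rz": -0.45,"hand": 0.4},
    {"dx": 0.035,"dy": 0.18,"dz": 0,"rx": 0,"ry": 0,"rz": -0.6,"hand": 0.4},
    {"dx": 0.044,"dy": 0.225,"dz": 0.01,"rx": 0,"ry": 0,"rz": -0.75,"hand": 0.4},
    {"dx": 0.052,"dy": 0.27,"dz": 0.02,"rx": 0,"ry": 0,"rz": -0.9,"hand": 0.4},
    {"dx": 0.06,"dy": 0.315,"dz": 0.035,"rx": 0,"ry": 0,"rz": -1.05,"hand": 0.4},
    {"dx": 0.07,"dy": 0.35,"dz": 0.045,"rx": 0,"ry": 0,"rz": -1.2,"hand": 0.4},
    {"dx": 0.07,"dy": 0.364,"dz": 0.057,"rx": 0,"ry": 0,"rz": -1.35,"hand": 0.4},
    {"dx": 0.07,"dy": 0.364,"dz": 0.057,"rx": 0,"ry": 0,"rz": -1.387,"hand": 0.4},
    {"dx": 0.07,"dy": 0.364,"dz": 0.057,"rx": 0,"ry": 0,"rz": -1.387,"hand": 0.4},
    {"dx": 0.07,"dy": 0.364,"dz": 0.057,"rx": 0,"ry": 0,"rz": -1.387,"hand": 0.4},
  ],
)

```text
t: 6.35
eef_pos: [0.428, 0.3126, 0.1546]
tool_rot: [0.0, -0.666, 0.746, -0.0]
wrist_force: [0.2, -0.4, 0.4]
opening: 0.603
grasp_force: 0.0
```

```bash
python3 - <<'E'
from h import *
import pickle
s=manip.read_state();print(s["eef_pos"],s["joint_pos"],s["t"])
c=manip.calibration("wrist");im=manip.read_camera("wrist")[:,:,::-1]
pickle.dump((c,im),open("w2.pkl","wb"))
cv2.imwrite("pics/w3.png",cv2.resize(im,(800,600),interpolation=cv2.INTER_CUBIC))
E
```

```text
[0.428  0.3126 0.1546] [ 0.5112  0.3216 -0.2017  1.0472 -0.0001 -0.9457] 6.35
```

View pics/w3.png

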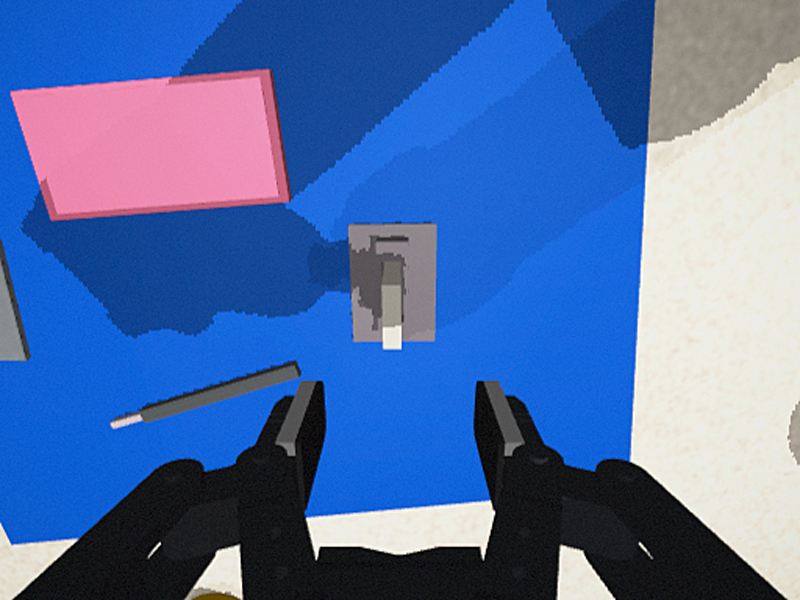

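The wrist view shows the stand foot at (349–437, 224–342) and the spacer's top face at about (382–402, 287–350), half of it shaded. I'll fit both.

```bash
python3 - <<'E'
from h import *
import pickle
c,im=pickle.load(open("w2.pkl","rb"))
q=lambda p:crop(p,1.5625,(0,0))
# image left=+x world, down=+y
F=[(.028,-.04,.004),(-.028,-.04,.004),(-.028,.04,.004),(.028,.04,.004)]
f,r=fit([(c,F,q([(349,224),(437,224),(435,342),(353,342)]))],[.43,.313,-.1]);print("stand",f,r.ravel())
W=[(.005,-.018,.066),(-.005,-.018,.066),(-.005,.018,.066),(.005,.018,.066)]
w,r=fit([(c,W,q([(382,286),(402,286),(402,350),(383,350)]))],[.43,.313,-.1]);print("spacer",w,r.ravel())
rowto((*((w+f)/2)[:2],.036),173.6)
E
```

```text
stand [ 0.4318  0.3159 -0.1102] [-0.1246  0.5169  0.2075  0.3437 -0.2534 -0.6012  0.1611 -0.4545]
spacer [ 0.4317  0.3162 -0.111 ] [ 0.2692  0.2594 -0.2605  0.2327 -0.2308 -0.2881  0.2218 -0.2637]
d [-0.0038 -0.0032  0.1187] r [-0.0006  0.0004 -0.0021]
```

Call:
drive_tool(
  squeeze=40,
  rows=[
    {"dx": -0.004,"dy": -0.003,"dz": 0.03,"rx": 0,"ry": 0,"rz": -0.002,"hand": 0.4},
    {"dx": -0.004,"dy": -0.003,"dz": 0.06,"rx": 0,"ry": 0,"rz": -0.002,"hand": 0.4},
    {"dx": -0.004,"dy": -0.003,"dz": 0.09,"rx": 0,"ry": 0,"rz": -0.002,"hand": 0.4},
    {"dx": -0.004,"dy": -0.003,"dz": 0.118,"rx": 0,"ry": 0,"rz": -0.002,"hand": 0.4},
    {"dx": -0.004,"dy": -0.003,"dz": 0.118,"rx": 0,"ry": 0,"rz": -0.002,"hand": 0.4},
    {"dx": -0.004,"dy": -0.003,"dz": 0.118,"rx": 0,"ry": 0,"rz": -0.002,"hand": 0.4},
    {"dx": -0.004,"dy": -0.003,"dz": 0.118,"rx": 0,"ry": 0,"rz": -0.002,"hand": 1},
    {"dx": -0.004,"dy": -0.003,"dz": 0.118,"rx": 0,"ry": 0,"rz": -0.002,"hand": 1},
    {"dx": -0.004,"dy": -0.003,"dz": 0.118,"rx": 0,"ry": 0,"rz": -0.002,"hand": 1},
    {"dx": -0.004,"dy": -0.003,"dz": 0.118,"rx": 0,"ry": 0,"rz": -0.002,"hand": 1},
    {"dx": -0.004,"dy": -0.003,"dz": 0.118,"rx": 0,"ry": 0,"rz": -0.002,"hand": 1},
    {"dx": -0.004,"dy": -0.003,"dz": 0.118,"rx": 0,"ry": 0,"rz": -0.002,"hand": 1},
  ],
)

```text
t: 7.9
eef_pos: [0.4317, 0.3174, 0.0372]
tool_rot: [0.001, -0.667, 0.745, -0.0]
wrist_force: [-0.4, -0.8, 6.7]
opening: 0.107
grasp_force: 41.7
```

Call:
drive_tool(
  rows=[
    {"dx": 0,"dy": 0,"dz": -0.02,"rx": 0,"ry": 0,"rz": 0,"hand": 1},
    {"dx": 0,"dy": 0,"dz": -0.05,"rx": 0,"ry": 0,"rz": 0,"hand": 1},
    {"dx": 0,"dy": 0,"dz": -0.09,"rx": 0,"ry": 0,"rz": 0,"hand": 1},
    {"dx": 0,"dy": 0,"dz": -0.13,"rx": 0,"ry": 0,"rz": 0,"hand": 1},
    {"dx": 0,"dy": 0,"dz": -0.13,"rx": 0,"ry": 0,"rz": 0,"hand": 1},
    {"dx": 0,"dy": 0,"dz": -0.13,"rx": 0,"ry": 0,"rz": 0,"hand": 1},
  ],
)

```text
t: 8.65
eef_pos: [0.4305, 0.3167, 0.1655]
tool_rot: [-0.001, -0.667, 0.745, 0.0]
wrist_force: [-0.5, -0.4, -1.7]
opening: 0.111
grasp_force: 40.9
```

```bash
python3 - <<'E'
from h import *
s=manip.read_state();print(s["eef_pos"],s["wrist_force"],s["opening"],s["grasp_force"])
g=place([.498,-.0455,.074],[(0,-.0817,0)])[0];print(g)
rowto((g[0],g[1],.165),90+np.degrees(.074))
E
```

```text
[0.4305 0.3167 0.1655] [-0.4841 -0.4102 -1.7408] 0.11095288196070528 40.877777338027954
[ 0.504 -0.127  0.   ]
d [ 0.4329 -0.1216  0.0007] r [ 0.0004 -0.0011  1.3872]
```

Call:
drive_tool(
  rows=[
    {"dx": 0.043,"dy": -0.012,"dz": 0,"rx": 0,"ry": 0,"rz": 0.14,"hand": 1},
    {"dx": 0.086,"dy": -0.024,"dz": 0,"rx": 0,"ry": 0,"rz": 0.28,"hand": 1},
    {"dx": 0.13,"dy": -0.036,"dz": 0,"rx": 0,"ry": 0,"rz": 0.42,"hand": 1},
    {"dx": 0.173,"dy": -0.049,"dz": 0,"rx": 0,"ry": 0,"rz": 0.56,"hand": 1},
    {"dx": 0.216,"dy": -0.061,"dz": 0,"rx": 0,"ry": 0,"rz": 0.7,"hand": 1},
    {"dx": 0.26,"dy": -0.073,"dz": 0,"rx": 0,"ry": 0,"rz": 0.84,"hand": 1},
    {"dx": 0.303,"dy": -0.085,"dz": 0,"rx": 0,"ry": 0,"rz": 0.98,"hand": 1},
    {"dx": 0.346,"dy": -0.097,"dz": 0,"rx": 0,"ry": 0,"rz": 1.12,"hand": 1},
    {"dx": 0.39,"dy": -0.11,"dz": 0,"rx": 0,"ry": 0,"rz": 1.26,"hand": 1},
    {"dx": 0.42,"dy": -0.118,"dz": 0,"rx": 0,"ry": 0,"rz": 1.35,"hand": 1},
    {"dx": 0.433,"dy": -0.1215,"dz": 0,"rx": 0,"ry": 0,"rz": 1.387,"hand": 1},
    {"dx": 0.433,"dy": -0.1215,"dz": 0,"rx": 0,"ry": 0,"rz": 1.387,"hand": 1},
    {"dx": 0.433,"dy": -0.1215,"dz": 0,"rx": 0,"ry": 0,"rz": 1.387,"hand": 1},
    {"dx": 0.433,"dy": -0.1215,"dz": 0,"rx": 0,"ry": 0,"rz": 1.387,"hand": 1},
  ],
)

```text
t: 10.4
eef_pos: [0.5041, -0.1256, 0.1662]
tool_rot: [-0.0, -0.038, 0.999, 0.0]
wrist_force: [0.1, 0.2, -0.5]
opening: 0.105
grasp_force: 40.8
```

```bash
python3 - <<'E'
from h import *
import pickle
s=manip.read_state();print(s["eef_pos"],s["wrist_force"],s["t"])
g=place([.498,-.0455,.074],[(0,-.0817,0)])[0]
rowto((g[0],g[1],.080),90+np.degrees(.074))
c=manip.calibration("wrist");im=manip.read_camera("wrist")[:,:,::-1]
pickle.dump((c,im),open("w4.pkl","wb"))
cv2.imwrite("pics/w4.png",cv2.resize(im,(800,600),interpolation=cv2.INTER_CUBIC))
E
```

```text
[ 0.5041 -0.1256  0.1662] [ 0.0874  0.184  -0.5464] 10.4
d [ 0.0002 -0.0014  0.0862] r [ 0.0005 -0.0003  0.0022]
```

View pics/w4.png

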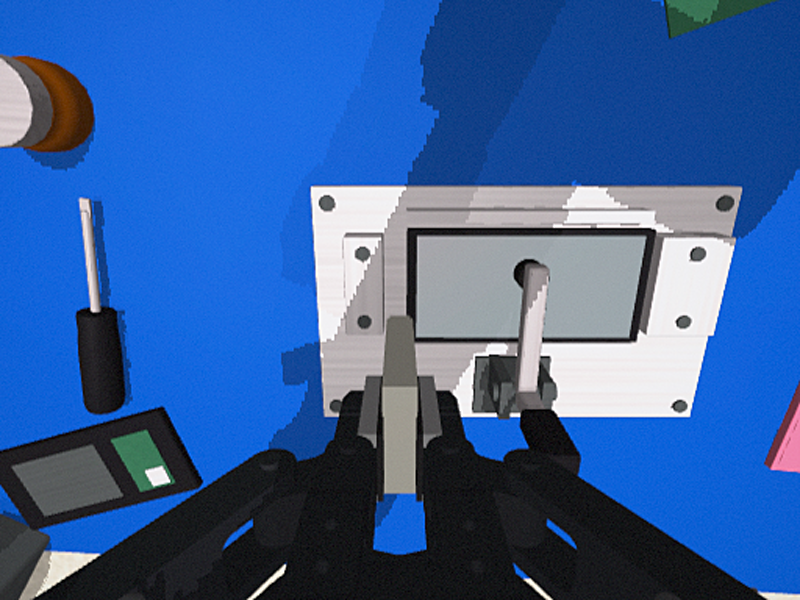

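The spacer is held upright between the fingers at (400,400). The panel face is at (408–655, 229–341) and the slim stop's top at (344–383, 234–333). I'll refit the gap from this closer view.

```bash
python3 - <<'E'
from h import *
import pickle
c,im=pickle.load(open("w4.pkl","rb"))
q=lambda p:crop(p,1.5625,(0,0))
J=[(-.06,-.135,.012),(-.06,.135,.012),(.105,.135,.012),(.105,-.135,.012)]
j,r=fit([(c,J,q([(311,186),(742,186),(691,416),(323,416)]))],[.498,-.046,.075]);print("jig",j,r.ravel())
P=[(-.037,-.075,.031),(-.037,.075,.031),(.037,.075,.031),(.037,-.075,.031)]
p,r=fit([(c,P,q([(408,229),(655,229),(637,341),(414,341)]))],j);print("panel",p,r.ravel())
T=[(-.032,-.012,.032),(-.032,.012,.032),(.032,.012,.032),(.032,-.012,.032)]
t,r=fit([(c,T,q([(344,234),(382,234),(385,333),(350,333)]))],[.5,-.14,.075]);print("slim",t,r.ravel())
j0=np.array([.498,-.0455]);a=.074
Ri=np.array([[np.cos(a),np.sin(a)],[-np.sin(a),np.cos(a)]])
print("in jig: panel",Ri@(p[:2]-j0),"slim",Ri@(t[:2]-j0),"tcp",Ri@(manip.read_state()["eef_pos"][:2]-j0))
E
```

```text
jig [ 0.4974 -0.0458  0.0768] [-0.465  -0.0073  0.5784 -0.0064 -0.8807 -0.0468  0.6891  0.0768]
panel [ 0.4977 -0.045   0.0793] [-0.0847 -0.1389  1.4707 -0.542   0.17    0.3505 -4.1833  0.7322]
slim [ 0.5037 -0.1463  0.0938] [-0.5066  0.311   0.7061 -0.1218  0.5687 -0.2809 -0.8086  0.1   ]
in jig: panel [-0.0003  0.0005] slim [-0.0017 -0.1009] tcp [ 0.0003 -0.0805]
```

Call:
drive_tool(
  rows=[
    {"dx": 0,"dy": -0.0013,"dz": 0.03,"rx": 0,"ry": 0,"rz": 0,"hand": 1},
    {"dx": 0,"dy": -0.0013,"dz": 0.06,"rx": 0,"ry": 0,"rz": 0,"hand": 1},
    {"dx": 0,"dy": -0.0013,"dz": 0.085,"rx": 0,"ry": 0,"rz": 0,"hand": 1},
    {"dx": 0,"dy": -0.0013,"dz": 0.09,"rx": 0,"ry": 0,"rz": 0,"hand": 1},
    {"dx": 0,"dy": -0.0013,"dz": 0.09,"rx": 0,"ry": 0,"rz": 0,"hand": 1},
    {"dx": 0,"dy": -0.0013,"dz": 0.096,"rx": 0,"ry": 0,"rz": 0,"hand": 1},
    {"dx": 0,"dy": -0.0013,"dz": 0.102,"rx": 0,"ry": 0,"rz": 0,"hand": 1},
    {"dx": 0,"dy": -0.0013,"dz": 0.108,"rx": 0,"ry": 0,"rz": 0,"hand": 1},
    {"dx": 0,"dy": -0.0013,"dz": 0.114,"rx": 0,"ry": 0,"rz": 0,"hand": 1},
    {"dx": 0,"dy": -0.0013,"dz": 0.119,"rx": 0,"ry": 0,"rz": 0,"hand": 1},
    {"dx": 0,"dy": -0.0013,"dz": 0.119,"rx": 0,"ry": 0,"rz": 0,"hand": 1},
    {"dx": 0,"dy": -0.0013,"dz": 0.119,"rx": 0,"ry": 0,"rz": 0,"hand": 1},
  ],
)

```text
t: 11.95
eef_pos: [0.5046, -0.1281, 0.0474]
tool_rot: [0.0, -0.037, 0.999, 0.0]
wrist_force: [-0.2, 0.4, -0.0]
opening: 0.107
grasp_force: 40.8
```

Call:
drive_tool(
  rows=[
    {"dx": 0,"dy": 0.001,"dz": 0.002,"rx": 0,"ry": 0,"rz": 0,"hand": 1},
    {"dx": 0,"dy": 0.001,"dz": 0.0035,"rx": 0,"ry": 0,"rz": 0,"hand": 1},
    {"dx": 0,"dy": 0.001,"dz": 0.0045,"rx": 0,"ry": 0,"rz": 0,"hand": 1},
    {"dx": 0,"dy": 0.001,"dz": 0.005,"rx": 0,"ry": 0,"rz": 0,"hand": 1},
    {"dx": 0,"dy": 0.001,"dz": 0.005,"rx": 0,"ry": 0,"rz": 0,"hand": 1},
  ],
)

```text
t: 12.58
eef_pos: [0.5045, -0.1271, 0.0432]
tool_rot: [0.0, -0.037, 0.999, -0.0]
wrist_force: [-2.2, 1.2, 7.2]
opening: 0.11
grasp_force: 42.2
```

The force is 7 N at z = 0.043, which matches the spacer bottoming on the jig plate. Release and rise.

Call:
drive_tool(
  rows=[
    {"dx": 0,"dy": 0,"dz": -0.0005,"rx": 0,"ry": 0,"rz": 0,"hand": 0.7},
    {"dx": 0,"dy": 0,"dz": -0.0005,"rx": 0,"ry": 0,"rz": 0,"hand": 0.6},
    {"dx": 0,"dy": 0,"dz": -0.0005,"rx": 0,"ry": 0,"rz": 0,"hand": 0.6},
    {"dx": 0,"dy": 0,"dz": -0.0005,"rx": 0,"ry": 0,"rz": 0,"hand": 0.6},
    {"dx": 0,"dy": 0,"dz": -0.01,"rx": 0,"ry": 0,"rz": 0,"hand": 0.6},
    {"dx": 0,"dy": 0,"dz": -0.03,"rx": 0,"ry": 0,"rz": 0,"hand": 0.6},
    {"dx": 0,"dy": 0,"dz": -0.07,"rx": 0,"ry": 0,"rz": 0,"hand": 0.6},
    {"dx": 0,"dy": 0,"dz": -0.12,"rx": 0,"ry": 0,"rz": 0,"hand": 0.6},
    {"dx": 0,"dy": 0,"dz": -0.13,"rx": 0,"ry": 0,"rz": 0,"hand": 1},
    {"dx": 0,"dy": 0,"dz": -0.13,"rx": 0,"ry": 0,"rz": 0,"hand": 1},
    {"dx": 0,"dy": 0,"dz": -0.13,"rx": 0,"ry": 0,"rz": 0,"hand": 1},
  ],
)

```text
t: 13.95
eef_pos: [0.5034, -0.1267, 0.1708]
tool_rot: [-0.001, -0.037, 0.999, 0.001]
wrist_force: [-0.2, -0.1, -0.4]
opening: 0.006
grasp_force: 0.0
```

```bash
python3 - <<'E'
from h import *
s=manip.read_state();print(s["eef_pos"],s["wrist_force"],s["opening"],s["t"])
g=place([.498,-.0455,.0745],[(.035,0,0)])[0];print(g);rowto((*g[:2],.175),90+np.degrees(.0745))
w=manip.read_camera("wrist")[:,:,::-1];a=manip.read_camera("side")[:,:,::-1]
o=np.zeros((600,800,3),np.uint8)
o[:330,:440]=cv2.resize(w[100:320,170:463],(440,330),interpolation=cv2.INTER_CUBIC)
o[:400,440:800]=cv2.resize(a[150:250,245:335],(360,400),interpolation=cv2.INTER_CUBIC)
cv2.imwrite("pics/p1.png",o)
E
```

```text
[ 0.5034 -0.1267  0.1708] [-0.1865 -0.1151 -0.4472] 0.006217732833168926 13.95
[ 0.5329 -0.0429  0.    ]
d [-0.0357  0.0814 -0.0042] r [ 0.0013 -0.0025 -0.0003]
```

View pics/p1.png

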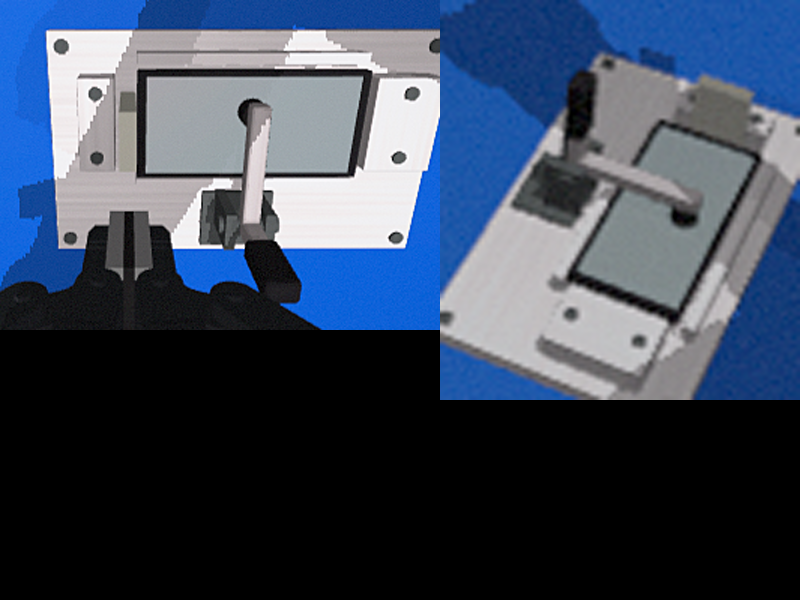

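The spacer stands upright in the wide gap between slim stop and panel, at (127,130) in the left crop, and the clamp is still on. Next, move over the panel in front of the handle and push it back over centre.

Call:
drive_tool(
  rows=[
    {"dx": -0.018,"dy": 0.04,"dz": 0,"rx": 0,"ry": 0,"rz": 0,"hand": 1},
    {"dx": -0.036,"dy": 0.081,"dz": 0,"rx": 0,"ry": 0,"rz": 0,"hand": 1},
    {"dx": -0.036,"dy": 0.081,"dz": 0,"rx": 0,"ry": 0,"rz": 0,"hand": 1},
    {"dx": -0.036,"dy": 0.081,"dz": 0.04,"rx": 0,"ry": 0,"rz": 0,"hand": 1},
    {"dx": -0.036,"dy": 0.081,"dz": 0.075,"rx": 0,"ry": 0,"rz": 0,"hand": 1},
    {"dx": -0.036,"dy": 0.081,"dz": 0.075,"rx": 0,"ry": 0,"rz": 0,"hand": 1},
    {"dx": -0.046,"dy": 0.081,"dz": 0.075,"rx": 0,"ry": 0,"rz": 0,"hand": 1},
    {"dx": -0.056,"dy": 0.081,"dz": 0.076,"rx": 0,"ry": 0,"rz": 0,"hand": 1},
    {"dx": -0.066,"dy": 0.081,"dz": 0.078,"rx": 0,"ry": 0,"rz": 0,"hand": 1},
    {"dx": -0.076,"dy": 0.081,"dz": 0.082,"rx": 0,"ry": 0,"rz": 0,"hand": 1},
    {"dx": -0.086,"dy": 0.081,"dz": 0.086,"rx": 0,"ry": 0,"rz": 0,"hand": 1},
    {"dx": -0.096,"dy": 0.081,"dz": 0.09,"rx": 0,"ry": 0,"rz": 0,"hand": 1},
    {"dx": -0.106,"dy": 0.081,"dz": 0.094,"rx": 0,"ry": 0,"rz": 0,"hand": 1},
    {"dx": -0.116,"dy": 0.081,"dz": 0.097,"rx": 0,"ry": 0,"rz": 0,"hand": 1},
    {"dx": -0.126,"dy": 0.081,"dz": 0.1,"rx": 0,"ry": 0,"rz": 0,"hand": 1},
    {"dx": -0.126,"dy": 0.081,"dz": 0.1,"rx": 0,"ry": 0,"rz": 0,"hand": 1},
    {"dx": -0.126,"dy": 0.081,"dz": 0.06,"rx": 0,"ry": 0,"rz": 0,"hand": 1},
    {"dx": -0.126,"dy": 0.081,"dz": 0,"rx": 0,"ry": 0,"rz": 0,"hand": 1},
    {"dx": -0.126,"dy": 0.081,"dz": -0.01,"rx": 0,"ry": 0,"rz": 0,"hand": 1},
    {"dx": -0.126,"dy": 0.081,"dz": -0.01,"rx": 0,"ry": 0,"rz": 0,"hand": 1},
  ],
)

```text
t: 16.55
eef_pos: [0.6246, -0.0371, 0.1833]
tool_rot: [0.001, -0.037, 0.999, -0.0]
wrist_force: [0.4, -0.4, -0.8]
opening: 0.003
grasp_force: 0.0
```

```bash
python3 - <<'E'
from h import *
s=manip.read_state();print(s["eef_pos"],s["wrist_force"],s["opening"],s["t"])
g=place([.498,-.0455,.0745],[(-.008,0.0005,0)])[0];print(g);rowto((*g[:2],.06),90+np.degrees(.0745))
w=manip.read_camera("wrist")[:,:,::-1];a=manip.read_camera("side")[:,:,::-1]
o=np.zeros((600,800,3),np.uint8)
o[:330,:440]=cv2.resize(w[0:220,100:393],(440,330),interpolation=cv2.INTER_CUBIC)
o[:440,440:800]=cv2.resize(a[140:250,245:335],(360,440),interpolation=cv2.INTER_CUBIC)
cv2.imwrite("pics/p2.png",o)
E
```

```text
[ 0.6246 -0.0371  0.1833] [ 0.4445 -0.3891 -0.7826] 0.0032598974478265917 16.55
[ 0.49   -0.0456  0.    ]
d [0.1352 0.0015 0.123 ] r [-0.0005  0.0022 -0.0003]
```

View pics/p2.png

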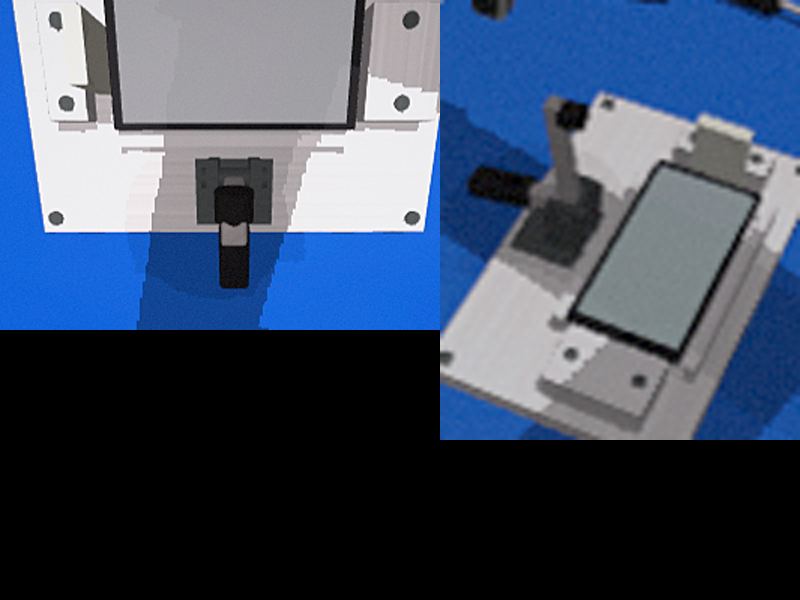

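The clamp is fully back (arm up at (565,140), handle out at (500,185)) and the spacer still stands in the gap at (725,145). Moving over the panel centre.

Call:
drive_tool(
  rows=[
    {"dx": 0.045,"dy": 0.001,"dz": 0,"rx": 0,"ry": 0.001,"rz": 0,"hand": 1},
    {"dx": 0.09,"dy": 0.001,"dz": 0,"rx": 0,"ry": 0.002,"rz": 0,"hand": 1},
    {"dx": 0.135,"dy": 0.001,"dz": 0,"rx": 0,"ry": 0.002,"rz": 0,"hand": 1},
    {"dx": 0.135,"dy": 0.001,"dz": 0.03,"rx": 0,"ry": 0.002,"rz": 0,"hand": 1},
    {"dx": 0.135,"dy": 0.001,"dz": 0.07,"rx": 0,"ry": 0.002,"rz": 0,"hand": 1},
    {"dx": 0.135,"dy": 0.001,"dz": 0.11,"rx": 0,"ry": 0.002,"rz": 0,"hand": 1},
    {"dx": 0.135,"dy": 0.001,"dz": 0.135,"rx": 0,"ry": 0.002,"rz": 0,"hand": 1},
    {"dx": 0.135,"dy": 0.001,"dz": 0.141,"rx": 0,"ry": 0.002,"rz": 0,"hand": 1},
    {"dx": 0.135,"dy": 0.001,"dz": 0.145,"rx": 0,"ry": 0.002,"rz": 0,"hand": 1},
    {"dx": 0.135,"dy": 0.001,"dz": 0.147,"rx": 0,"ry": 0.002,"rz": 0,"hand": 1},
    {"dx": 0.135,"dy": 0.001,"dz": 0.147,"rx": 0,"ry": 0.002,"rz": 0,"hand": 1},
    {"dx": 0.135,"dy": 0.001,"dz": 0.147,"rx": 0,"ry": 0.002,"rz": 0,"hand": 1},
  ],
)

```text
t: 18.15
eef_pos: [0.4899, -0.0461, 0.0359]
tool_rot: [-0.0, -0.037, 0.999, -0.0]
wrist_force: [0.0, 0.1, -0.0]
opening: -0.001
grasp_force: 0.0
```

Call:
drive_tool(
  rows=[
    {"dx": 0,"dy": 0,"dz": 0.003,"rx": 0,"ry": 0,"rz": 0,"hand": 1},
    {"dx": 0,"dy": 0,"dz": 0.005,"rx": 0,"ry": 0,"rz": 0,"hand": 1},
    {"dx": 0,"dy": 0,"dz": 0.007,"rx": 0,"ry": 0,"rz": 0,"hand": 1},
    {"dx": 0,"dy": 0,"dz": 0.008,"rx": 0,"ry": 0,"rz": 0,"hand": 1},
    {"dx": 0,"dy": 0,"dz": 0.008,"rx": 0,"ry": 0,"rz": 0,"hand": 1},
    {"dx": 0,"dy": 0,"dz": 0.008,"rx": 0,"ry": 0,"rz": 0,"hand": 1},
  ],
)

```text
t: 18.9
eef_pos: [0.4895, -0.046, 0.0276]
tool_rot: [-0.001, -0.037, 0.999, -0.0]
wrist_force: [-1.0, 0.9, 4.9]
opening: 0.002
grasp_force: 2.6
```

Call:
drive_tool(
  rows=[
    {"dx": 0,"dy": 0,"dz": 0.001,"rx": 0,"ry": 0,"rz": 0,"hand": 1},
    {"dx": 0,"dy": 0,"dz": 0.002,"rx": 0,"ry": 0,"rz": 0,"hand": 1},
    {"dx": 0,"dy": 0,"dz": 0.0025,"rx": 0,"ry": 0,"rz": 0,"hand": 1},
    {"dx": 0,"dy": 0,"dz": 0.0025,"rx": 0,"ry": 0,"rz": 0,"hand": 1},
    {"dx": 0,"dy": 0,"dz": 0.0025,"rx": 0,"ry": 0,"rz": 0,"hand": 1},
  ],
)

```text
t: 19.52
eef_pos: [0.4896, -0.046, 0.026]
tool_rot: [-0.001, -0.037, 0.999, -0.0]
wrist_force: [-3.1, 0.4, 13.4]
opening: -0.002
grasp_force: 6.9
```

Call:
drive_tool(
  rows=[
    {"dx": 0,"dy": 0,"dz": -0.0005,"rx": 0,"ry": 0,"rz": 0,"hand": 1},
    {"dx": 0,"dy": 0,"dz": -0.0005,"rx": 0,"ry": 0,"rz": 0,"hand": 1},
    {"dx": 0,"dy": 0,"dz": -0.0005,"rx": 0,"ry": 0,"rz": 0,"hand": 1},
    {"dx": 0,"dy": 0,"dz": -0.0005,"rx": 0,"ry": 0,"rz": 0,"hand": 1},
  ],
)

```text
t: 20.02
eef_pos: [0.4896, -0.046, 0.026]
tool_rot: [-0.001, -0.037, 0.999, -0.0]
wrist_force: [-3.4, -0.8, 9.7]
opening: -0.004
grasp_force: 4.7
```

The force is 9.7 N, above the 6.5 N needed, and the height is steady at 26 mm, so the bed is on its stop. Handing in while holding.

```bash
python3 -c "
from plant import manip
print(manip.hand_in())"
```

```text
the job is handed in; nothing more can be done
None
```

I handed the job in at about 20 s: the clamp is fully back, the spacer stands in the wide gap, and the fingers still hold the panel flush (26 mm) at about 10 N; the hand-in call returned no verdict.

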